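# Set the lathe speed selector to five and start

## Task

With a fingertip, gently push the lever of the lathe controller's speed selector round to speed 5 - the fifth dot clockwise from the off bar - click by click, without pinching it. Once it has clicked in at 5, press the small start button all the way down and let it go. Do not press the large stop button, and leave the tools and other things where they lie.

Things in the scene. Friction and masses are not known exactly. Their poses are not given: they have to be found in the camera images.
- controller: the lathe's speed controller, fixed to the bench: a grey steel box 200 (x) x 320 (y) x 70 mm high with a flat white top panel. Origin at the centre of its underside, z up, -x is its front, y to the left as seen from its front. It stands at various places and yaws
- selector_axis (a point): the point where the selector's vertical turning axis meets the top panel (70 mm above the bench; 65 mm to +y of the controller's middle). Axes as the controller's. Black marks on the panel surround it: a 22 x 8 mm radial bar (off = 0), then seven 10 mm dots (1 to 7), all centred 75 mm from the axis, one every 30 degrees clockwise seen from above; the bar lies 105 degrees anticlockwise of the controller's +x. The marks are flat paint
- lever_tip (a point): the outer end of the selector lever, at its top: 60 mm from the turning axis, 32 mm above the panel. The selector is a black hub 42 mm across and 30 mm high with a single radial black lever, 14 mm wide, its outer end 60 mm from the axis, filling the heights 8 to 32 mm above the panel, with a white line along its top; it points at the set mark
- lever (a joint): angle of the selector in rad, 0 with the lever at the off bar, growing clockwise seen from above: position n is at n x 0.524 (30 degrees). Eight click positions, 0 to 7, with end stops 0.05 past each end. Between clicks it springs to the nearer one: pushed past half way it jumps ahead of the finger by itself. It resists with up to 0.07 N m (1.5 N at 45 mm from the axis). It starts at one of 0 to 3, clicking in within the first 0.3 s
- start_top (a point): centre of the top of the start button: the SMALL round black button, 28 mm across, in a 44 mm aluminium collar 12 mm high; its top is 22 mm above the panel (92 mm above the bench) and goes straight down
- start (a joint): travel of the start button in m: 0 released, 0.006 fully down; springs back. It takes 1.5 N to begin and 5 N to bottom
- stop_top (a point): centre of the top of the stop button: the LARGE round black button, 48 mm across, in a 64 mm aluminium collar 12 mm high, top also 22 mm above the panel. Start and stop stand side by side, 100 mm apart along the controller's x, 125 mm to -y of the selector axis; which of them is nearer the front varies
- stop (a joint): travel of the stop button in m: 0 released, 0.006 fully down; springs back
- chuck_key: bystander, loose: steel T-shaped chuck key, 85 x 50 x 16 mm, lying on the controller's top panel at the end away from the selector, behind both buttons as seen from the selector; origin under its middle, x along its shank
- gouge: bystander, loose: carving gouge with a 28 mm wooden handle, 225 mm long, lying on the bench; origin under its middle, x towards the blade
- mallet: bystander, loose: wooden mallet lying on the bench, head 68 mm across and 110 mm long, 205 mm overall; origin under the middle of the whole, x towards the head
- wax_jar: bystander, loose: amber glass jar with steel cap, 64 mm across, 70 mm tall, standing; origin at the centre of its underside
- mug: bystander, loose: white mug, 80 mm across, 95 mm tall, standing; origin at the centre of its underside
- sanding_block: bystander, loose: cork block 100 x 60 x 35 mm on the bench; origin at the centre of its underside

How it is judged:
On the way, in this order (a step that is already met when the one before it is completed fails the run):
1. the selector rests at position 5, the start button untouched (value of joint lever between 2.498 and 2.738 rad and velocity of joint lever between -0.05 and 0.05 rad/s and value of joint start below 0.002 m), for 0.2 s.
2. the start button is pressed down (at least 4.5 mm of its 6 mm) (value of joint lever between 2.498 and 2.738 rad and value of joint start above 0.0045 m), for 0.05 s.
At the end, for the whole second after the job is handed in: the selector rests within 0.12 rad of position 5 (2.618 rad), both buttons are released (less than 1.5 mm down), and every loose thing lies within 25 mm of where it was (value of joint lever between 2.498 and 2.738 rad and velocity of joint lever between -0.05 and 0.05 rad/s and value of joint each of start, stop below 0.0015 m and distance of each of chuck_key, gouge, mallet, wax_jar, mug, sanding_block from where it was at the start of the episode below 0.025 m); the robot touches nothing.
It fails at once if the start button is pressed while the selector is not at position 5 (value of joint start above 0.003 m and not (value of joint lever between 2.35799 and 2.87799 rad)).
It fails at once if the stop button is pressed (value of joint stop above 0.002 m).
It fails at once if the selector is pinched or forced (more than 16 N between fingers and selector) (contact force between the fingers and lever above 16 N).
It fails at once if a bystander is lifted, carried or shoved (moved more than 25 mm) (distance of any of chuck_key, gouge, mallet, wax_jar, mug, sanding_block from where it was at the start of the episode above 0.025 m).
It also fails if it takes over 58 s, if anything falls off the work surface, if the arm or the gripper's body presses on something with over 40 N, if the wrist force passes 120 N, or if a joint passes its speed limit or range.

## Robot

A 6-joint arm with a two-finger parallel gripper is mounted at the origin on the work surface. World frame = base frame: x ahead of the robot, y to its left, z up, the work surface at z = 0. Lengths are in m, angles in rad, forces in N, time in s.
With the tool pointing down it reaches from about 0.375 to 0.975 m from the base axis. Payload 3.8 kg.
Tool frame: the origin (TCP) lies midway between the tips of the shut fingers; the grasp point (between the pads) lies 19 mm behind it; z points along the fingers, y is the direction in which the jaws open and shut (so a half turn about z gives the same grasp; the last joint's range is limited). The gripper opens to 85 mm and grips with 20 to 120 N. Pads are 22 mm wide; open, the fingers measure 114 mm over their backs; the gripper's body (76 mm by 85 mm) begins 54 mm behind the grasp point. The pads swing forward as they close: fully open they stand 13 mm farther back than shut.
Start: joints at [-1.37, 0.264, 1.604, -0, 1.274, -0.037], TCP at [0.159, -0.656, 0.231] pointing down, gripper open.
Joint ranges: [-2.63, 2.63], [-0.94, 2.18], [0.31, 2.57], [-1.31, 4.45], [0, 2.66], [-2.55, 2.55]. Speed limits (rad/s): [2.57, 2.57, 3.14, 3.14, 3.14, 3.14].

## Interface

Orientations are given as a rotation vector (axis times angle).
In Python, from workcell import bot gives the robot as it stands.
- The arm moves only by the tool arm_command, never from a script. Its argument "targets" is text: rows parted by semicolons, each of 7 numbers parted by spaces: the shift along the tool's x, y, z in mm, then the turn, a rotation vector about the tool's x, y, z in degrees, then the opening, from 0 (shut) to 1 (fully open). A call has 1 to 10 rows; each row is the pose to reach, as a shift and turn from the pose commanded when the call began, along the tool's axes at that moment; what a row does not reach only later rows make up. A row lasts 1/12 s, in which the tool goes at most 41.7 mm and 7.16 degrees, less where a joint would pass 70% of its speed; a pose out of reach is approached as far as the arm can. A call with a gripper value outside its range is refused whole. The fingers move at their own pace and stop on an object; "newtons" is the grip in N (left out, the last holds). Time passes only in rows, so rows that repeat a pose let the fingers close. It gives the time, the measured TCP pose, the force and the opening at its end, in the units of the state.
- bot.read_state(): the state, without advancing time (a new reading comes with each control period).
- bot.read_camera(name): name is "side" or "top"; returns (picture, depth): 420x560x3 uint8, blue, green, red; 420x560 float32, m along the optical axis (not along the pixel's ray), 0 where there is no reading.
- bot.camera_params(name): a dict with "fov_y" (degrees; the focal length in pixels is half the picture's height over the tangent of half this angle, whatever the lens; pixels are square), "cx", "cy" (the principal point, pixels), "xyz" and "rotation" of the camera in the world. Camera axes: x right, y up, looking along -z (the intrinsics and any distortion apply to the point x, -y, -z); pixel columns grow to the right and rows downward; lengths in m; the calibration is good to about 2 mm. A picture is of the moment at which its call begins. camera_params takes no time and is no camera call.
- bot.finish_job(): hands the job in, once; it reports no verdict.
The state is a dict: "time": time; "q": joint angles; "joint_vel": joint speeds; "joint_torque": joint torques, N m; "tool_pos": TCP position; "tcp_rot": TCP orientation; "wrist_force": force on the tool from outside, world axes, zero at the start; "torque": the same for the moment, N m; "width": opening from 0.0 (shut) to 1.0 (fully open).
Only numpy, scipy, OpenCV 4.12 (cv2) and the standard library are available. Lean on these libraries where they do the work, as an engineer would, in place of code of your own. Each camera call takes 0.05 s, during which the arm holds its last target.

## Working session

There is one attempt and no reset: what is moved stays moved. The work goes in short steps, Python scripts to look and compute and a tool call to move; the robot and the scene stay as the last step left them, time stands still between calls to the robot, and variables do not carry over. Pictures are saved under pics/ and viewed, and the job is handed in when it is done.

Besides the shell and the picture viewer there is one more tool, called after ">>>" as name(argument=value, ...) on one line, values as JSON. arm_command: Moves the arm, as the interface text tells. Its arguments: {"type":"object","properties":{"targets":{"type":"string"},"newtons":{"type":"number"}},"required":["targets"]}

```bash
mkdir -p pics; ls; python3 - <<'E'
from workcell import bot
import cv2,numpy as np
print(bot.read_state())
for n in("top","side"):
    im,d=bot.read_camera(n); cv2.imwrite(f"pics/{n}0.png",im); np.savez(f"{n}0.npz",im=im,d=d); print(n,bot.camera_params(n))
E
```

```text
pics
{'time': 0.0, 'q': array([-1.36993108e+00,  2.64812328e-01,  1.60534324e+00, -4.22718717e-05,
        1.27371365e+00, -3.68848323e-02]), 'joint_vel': array([-0.00030236, -0.00023959, -0.00044144,  0.00025616,  0.00097433,
       -0.00100074]), 'joint_torque': array([ 1.33258782e-03, -5.15105867e+01, -3.67311680e+01,  3.89891293e-04,
        1.30318818e-02,  1.07144314e-05]), 'tool_pos': array([ 0.15882412, -0.65530623,  0.22993877]), 'tcp_rot': array([-3.11716948e+00, -3.72328671e-01,  3.55868961e-04]), 'wrist_force': array([-0.589145  ,  0.24971073,  0.5095877 ]), 'torque': array([ 0.03832246, -0.05864568,  0.01886348]), 'width': 1.00492488338294}
top {'fov_y': 52.20522255575447, 'cx': 273.06197374058036, 'cy': 206.07145240618618, 'xyz': array([0.36909521, 0.02246519, 1.02814763]), 'rotation': array([ 0.13104463, -0.08900688, -1.54199254])}
side {'fov_y': 51.90338459836188, 'cx': 280.12982661424746, 'cy': 212.85682720664695, 'xyz': array([0.39016091, 0.78950268, 0.60852135]), 'rotation': array([ 0.14325094, -1.38382708, -2.63166794])}
```

View pics/top0.png

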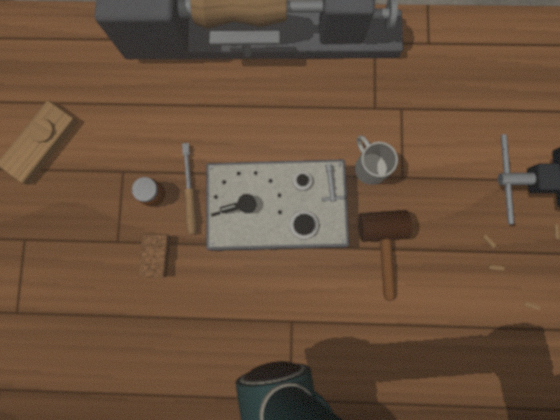

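View pics/side0.png

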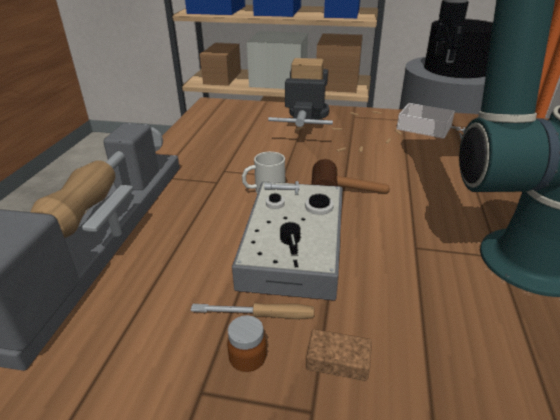

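```bash
cat > h.py <<'E'
import numpy as np,cv2
from scipy.spatial.transform import Rotation as R
def ray(P,u,v,w=560,h=420):
    f=h/2/np.tan(np.radians(P['fov_y']/2))
    d=np.array([(u-P['cx'])/f,-(v-P['cy'])/f,-1.0])
    return R.from_rotvec(P['rotation']).apply(d)
def onplane(P,u,v,z):
    d=ray(P,u,v); return P['xyz']+d*(z-P['xyz'][2])/d[2]
def proj(P,X):
    f=210/np.tan(np.radians(P['fov_y']/2))
    c=R.from_rotvec(P['rotation']).inv().apply(np.asarray(X)-P['xyz'])
    return P['cx']+f*c[0]/-c[2],P['cy']-f*c[1]/-c[2]
E
python3 - <<'E'
from workcell import bot
from h import *
for n in("top","side"):
    z=np.load(f"{n}0.npz");im,d=z['im'],z['d'];P=bot.camera_params(n)
    x0,y0,x1,y1=(195,150,360,260) if n=="top" else (225,175,355,300)
    cv2.imwrite(f"pics/{n}z.png",cv2.resize(im[y0:y1,x0:x1],None,fx=4.5,fy=4.5,interpolation=cv2.INTER_CUBIC))
    m=((im.max(2)<70)*255).astype(np.uint8); 
    M=np.zeros_like(m);M[y0:y1,x0:x1]=m[y0:y1,x0:x1]
    k,l,s,c=cv2.connectedComponentsWithStats(M)
    for i in range(1,k):
        if s[i][4]>3: print(n,s[i],c[i].round(1),onplane(P,*c[i],.07).round(4), d[int(c[i][1]),int(c[i][0])])
E
```

```text
top [298 175  10  10  82] [302.3 179.6] [ 0.5668 -0.0146  0.07  ] 0.9521477
top [346 176  11   5  29] [350.7 177.1] [ 0.575  -0.1242  0.07  ] 1.0452034
top [222 195  34  17 294] [244.5 204. ] [0.5075 0.115  0.07  ] 0.9390661
top [213 213   6   2   7] [215.4 213.4] [0.4845 0.18   0.07  ] 0.9684793
top [295 215  19  19 296] [303.9 224. ] [ 0.4655 -0.02    0.07  ] 0.9376399
top [357 215   3  21  42] [358.4 225. ] [ 0.4664 -0.1417  0.07  ] 1.0198815
top [336 247   4   1   4] [337.5 247. ] [ 0.4161 -0.0955  0.07  ] 0.9674118
side [312 175  26  11 223] [324. 180.] [ 0.4634 -0.1399  0.07  ] 1.0841423
side [341 186   5   5  17] [343.4 187.6] [ 0.4138 -0.1117  0.07  ] 1.1755762
side [347 187   4   1   4] [348.5 187. ] [ 0.4018 -0.1169  0.07  ] 1.1720686
side [269 194  12   8  77] [274.5 197.5] [ 0.568 -0.039  0.07 ] 0.95900494
side [309 194  20  14 225] [318.8 200.7] [ 0.4651 -0.0436  0.07  ] 0.94851226
side [284 217   3   2   5] [284.8 217.6] [0.5297 0.0365 0.07  ] 0.9350067
side [267 221   3   2   5] [268.2 221.6] [0.562  0.0574 0.07  ] 0.9220651
side [280 223  20  32 422] [290.1 235.4] [0.5076 0.0968 0.07  ] 0.8321044
side [252 241   3   2   4] [253.  241.8] [0.5773 0.1308 0.07  ] 0.8643128
side [258 253   3   2   6] [259.  253.5] [0.5571 0.1644 0.07  ] 0.83265454
side [274 261   3   2   6] [275.  261.5] [0.5218 0.1819 0.07  ] 0.81691873
side [294 260   4   7  20] [295.2 263.2] [0.4834 0.1797 0.07  ] 0.8100373
side [266 280  36   6  64] [283.8 282.3] [0.4951 0.2344 0.07  ] 0.8093742
side [325 299   5   1   5] [327. 299.] [0.4152 0.2611 0.07  ] 0.82935053
```

View pics/topz.png

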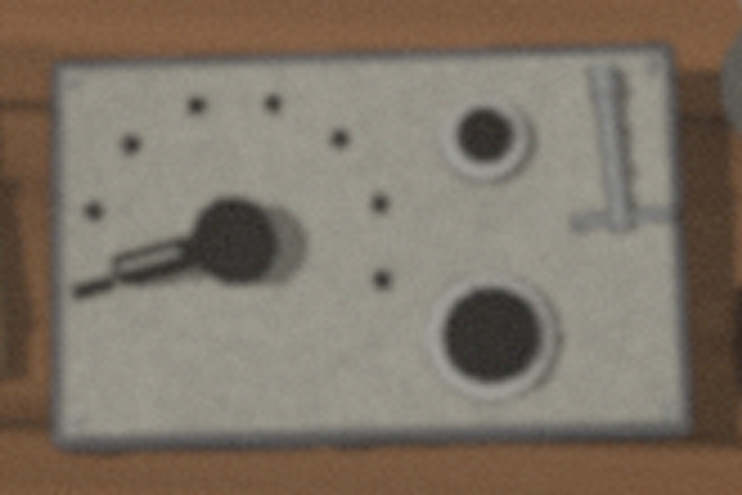

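View pics/sidez.png

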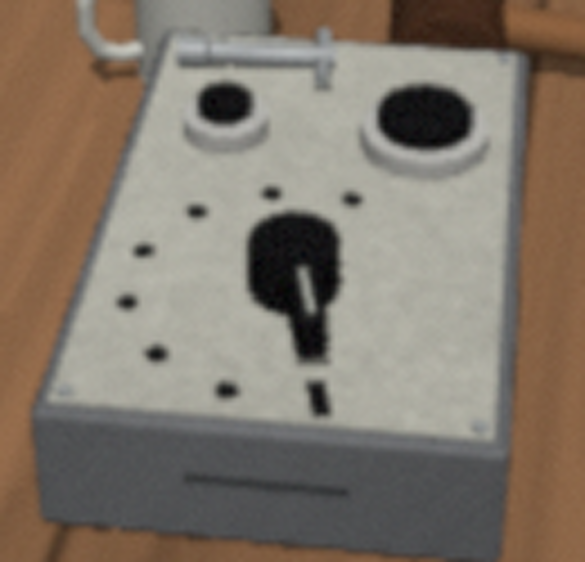

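```bash
cat >> h.py <<'E'
def blobs(im,thr,box):
    x0,y0,x1,y1=box
    g=cv2.resize(im[y0:y1,x0:x1].max(2),None,fx=4,fy=4,interpolation=cv2.INTER_CUBIC)
    k,l,s,c=cv2.connectedComponentsWithStats(((g<thr)*255).astype(np.uint8))
    return [(s[i][4]/16,(c[i]+.5)/4-.5+[x0,y0],s[i]) for i in range(1,k)]
E
python3 - <<'E'
from workcell import bot
from h import *
from scipy.optimize import least_squares
for n in("top","side"):
    z=np.load(f"{n}0.npz");im=z['im'];P=bot.camera_params(n)
    box=(209,164,342,243) if n=="top" else (235,185,340,270)
    B=blobs(im,105,box)
    pts=[]
    for a,c,s in B:
        if 2<a<45:pts.append(onplane(P,*c,.0702))
    pts=np.array(pts)
    print(n,pts.round(4).tolist())
    # start top
    for a,c,s in B:
        if a>=45: print(' big',a.round(1),c.round(1),onplane(P,*c,.092).round(4))
    r=[]
    def model(p):
        ax,ay,yaw=p
        T=[(ax+.075*np.cos(yaw+np.radians(105-30*i)),ay+.075*np.sin(yaw+np.radians(105-30*i))) for i in range(8)]
        return np.array(T)
    def res(p):
        T=model(p); D=np.linalg.norm(pts[:,None,:2]-T[None],axis=2); j=D.argmin(1)
        r=(pts[:,:2]-T[j]); r=r[np.linalg.norm(r,axis=1)<.03] if 0 else r
        return r.ravel()
    # drop outliers far from circle
    c0=np.array([.508,.1]); pts=pts[abs(np.linalg.norm(pts[:,:2]-c0,axis=1)-.075)<.02]
    s=least_squares(res,[.51,.11,0.03],loss='soft_l1',f_scale=.002)
    print(s.x.round(4),(res(s.x)*1000).round(1))
    ax,ay,yaw=s.x;c,sn=np.cos(yaw),np.sin(yaw)
    for nm,dx,dy in(("start",.05,-.125),("stop",-.05,-.125)):print(nm,ax+c*dx-sn*dy,ay+sn*dx+c*dy)
E
```

```text
top [[0.599, 0.1902, 0.0702], [0.5899, -0.082, 0.0702], [0.5808, 0.093, 0.0702], [0.5788, 0.1319, 0.0702], [0.5665, -0.0842, 0.0702], [0.5632, 0.0586, 0.0702], [0.5578, 0.1644, 0.0702], [0.5499, -0.0863, 0.0702], [0.5304, 0.0373, 0.0702], [0.5328, -0.088, 0.0702], [0.5231, 0.1819, 0.0702], [0.4919, 0.0353, 0.0702]]
 big 116.6 [302.4 179.6] [ 0.5622 -0.014   0.092 ]
 big 516.1 [242.  205.2] [0.5016 0.1183 0.092 ]
 big 364.4 [304. 224.] [ 0.4633 -0.0194  0.092 ]
[0.5075 0.1087 0.0514] [-0.  -0.   0.   0.1  0.   0.1  0.1  0.  -0.2 -0.  -0.  -0.2  0.1 -0. ]
start 0.5638047322240981 -0.013583087343726957
stop 0.46393655936877176 -0.018716122560696852
side [[0.6123, -0.0679, 0.0702], [0.4427, -0.1182, 0.0702], [0.6325, -0.0612, 0.0702], [0.5871, -0.0765, 0.0702], [0.5595, -0.0805, 0.0702], [0.6083, 0.0044, 0.0702], [0.5294, 0.0363, 0.0702], [0.4906, 0.0345, 0.0702], [0.5619, 0.0574, 0.0702], [0.6042, 0.0827, 0.0702], [0.5796, 0.0924, 0.0702], [0.6002, 0.1574, 0.0702], [0.5777, 0.131, 0.0702], [0.5566, 0.1636, 0.0702], [0.4832, 0.1799, 0.0702], [0.5222, 0.1816, 0.0702], [0.5769, 0.2124, 0.0702]]
 big 93.6 [274.5 197.5] [ 0.5607 -0.0051  0.092 ]
 big 250.9 [319.  200.6] [ 0.4616 -0.01    0.092 ]
 big 105.9 [338.2 245.8] [0.4073 0.1407 0.092 ]
 big 477.0 [290.4 235.7] [0.5021 0.1261 0.092 ]
[0.5063 0.108  0.05  ] [ 0.1 -0.3  0.1 -0.2 -0.  -0.3 -0.1  0.1 -0.  -0.  -0.  -0.  -0.1  0.5
  0.1  0.3]
start 0.5624993230705627 -0.014329184964052638
stop 0.46262413816259185 -0.019323926158410887
```

```bash
cat >> h.py <<'E'
AX=np.array([.507,.1085]);PHI=lambda n:107.9-30*n
def goal(s,x,y,z,head):
    """row for target: tool down, tool x heading head(deg)"""
    R0=R.from_rotvec(s['tcp_rot'])
    h=np.radians(head)
    Rt=R.from_matrix(np.array([[np.cos(h),np.sin(h),0],[np.sin(h),-np.cos(h),0],[0,0,-1]]))
    d=R0.inv().apply(np.array([x,y,z])-s['tool_pos'])*1000
    t=np.degrees((R0.inv()*Rt).as_rotvec())
    return d.round(1),t.round(1)
def behind(n,r,gap,nh=None):
    """TCP xy with the -x face at 'gap' m behind lever at position n (lever half width 7, face 11)"""
    p=np.radians(PHI(n)); e=np.array([np.cos(p),np.sin(p)]); t=np.array([-np.sin(p),np.cos(p)])
    return AX+r*e+(.018+gap)*t
def show(s):
    m=R.from_rotvec(s['tcp_rot']).as_matrix()
    print('t',s['time'],'pos',s['tool_pos'].round(4),'head',np.degrees(np.arctan2(m[1,0],m[0,0])).round(1),'zax',m[:,2].round(3),'F',s['wrist_force'].round(1),'w',round(s['width'],3))
E
python3 - <<'E'
from workcell import bot
from h import *
s=bot.read_state();show(s);print(behind(0,.048,.015))
print(goal(s,.42,-.32,.24,75))
E
```

```text
t 0.1 pos [ 0.1589 -0.6553  0.23  ] head 13.6 zax [-0.     0.002 -1.   ] F [ 1.5 -0.2  0.7] w 1.001
[0.46084427 0.14403376]
(array([ 332.8, -264.4,   -9.4]), array([ -0.1,  -0.1, -61.4]))
```

>>> arm_command(targets="330 -260 -10 0 0 -60 0;330 -260 -10 0 0 -60 0;330 -260 -10 0 0 -60 0;330 -260 -10 0 0 -60 0;330 -260 -10 0 0 -60 0;330 -260 -10 0 0 -60 0;330 -260 -10 0 0 -60 0;330 -260 -10 0 0 -60 0;330 -260 -10 0 0 -60 0;330 -260 -10 0 0 -60 0", newtons=20)

```text
time: 0.93
tool_pos: [0.4168, -0.3264, 0.2409]
tcp_rot: [-2.513, -1.885, 0.0]
wrist_force: [0.9, -0.1, -0.5]
width: -0.003
```

```bash
python3 - <<'E'
from workcell import bot
from h import *
s=bot.read_state();show(s)
print(goal(s,.455,.05,.24,140))
E
```

```text
t 0.9333 pos [ 0.4168 -0.3264  0.2409] head 73.7 zax [-0.  0. -1.] F [ 0.9 -0.1 -0.5] w -0.003
(array([372. , -68.7,   1. ]), array([ -0. ,  -0. , -66.3]))
```

>>> arm_command(targets="370 -70 0 0 0 -66 0;370 -70 0 0 0 -66 0;370 -70 0 0 0 -66 0;370 -70 0 0 0 -66 0;370 -70 0 0 0 -66 0;370 -70 0 0 0 -66 0;370 -70 0 0 0 -66 0;370 -70 0 0 0 -66 0;370 -70 0 0 0 -66 0;370 -70 0 0 0 -66 0")

```text
time: 1.77
tool_pos: [0.4531, 0.0528, 0.241]
tcp_rot: [-1.066, -2.954, -0.005]
wrist_force: [0.2, -0.3, 0.2]
width: 0.002
```

```bash
python3 - <<'E'
from workcell import bot
from h import *
s=bot.read_state();show(s)
b=behind(0,.048,.015)
print(goal(s,*b,.15,197.9),goal(s,*b,.088,197.9))
E
```

```text
t 1.7667 pos [0.4531 0.0528 0.241 ] head 140.3 zax [-0.     0.004 -1.   ] F [ 0.2 -0.3  0.2] w 0.002
(array([52.1, 74.9, 91.3]), array([  0.2,  -0. , -57.6])) (array([ 51.9,  74.8, 153.3]), array([  0.2,  -0. , -57.6]))
```

>>> arm_command(targets="52 75 0 0 0 -57.6 0;52 75 0 0 0 -57.6 0;52 75 40 0 0 -57.6 0;52 75 70 0 0 -57.6 0;52 75 100 0 0 -57.6 0;52 75 115 0 0 -57.6 0;52 75 115 0 0 -57.6 0;52 75 115 0 0 -57.6 0;52 75 115 0 0 -57.6 0;52 75 115 0 0 -57.6 0")

```text
time: 2.6
tool_pos: [0.4622, 0.1368, 0.1259]
tcp_rot: [0.465, -3.106, 0.0]
wrist_force: [0.9, 0.9, 0.3]
width: 0.0
```

```bash
cat > look.py <<'E'
import sys
from workcell import bot
from h import *
nm=sys.argv[1]
s=bot.read_state();show(s)
for n,(x0,y0,x1,y1) in(("top",(195,140,360,260)),("side",(225,160,355,300))):
    im,d=bot.read_camera(n)
    cv2.imwrite(f"pics/{n}_{nm}.png",cv2.resize(im[y0:y1,x0:x1],None,fx=4,fy=4,interpolation=cv2.INTER_CUBIC))
E
python3 look.py a;python3 - <<'E'
from workcell import bot
from h import *
s=bot.read_state()
b=behind(0,.048,.015)
print(goal(s,*b,.086,197.9))
E
```

```text
t 2.6 pos [0.4622 0.1368 0.1259] head -163.0 zax [-0.001 -0.    -1.   ] F [0.9 0.9 0.3] w 0.0
(array([-0.4,  7.3, 40.4]), array([-0. ,  0. , -0.9]))
```

View pics/top_a.png

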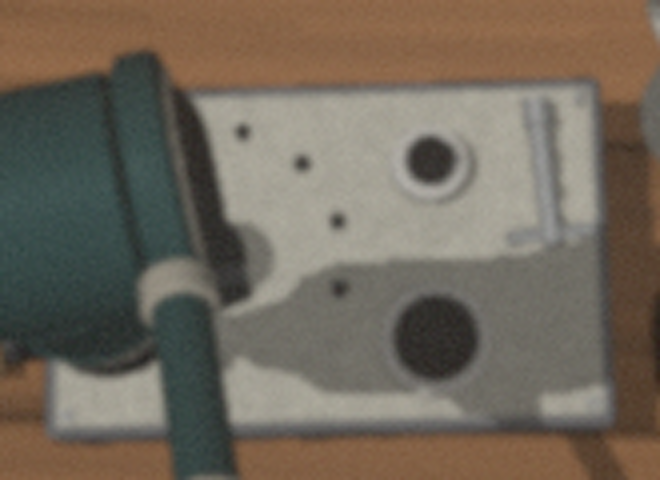

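View pics/side_a.png

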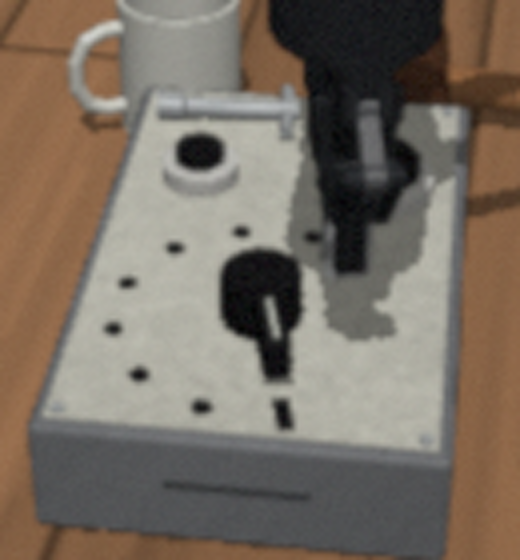

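>>> arm_command(targets="0 7 10 0 0 -1 0;0 7 20 0 0 -1 0;0 7 30 0 0 -1 0;0 7 40 0 0 -1 0;0 7 40 0 0 -1 0;0 7 40 0 0 -1 0")

```text
time: 3.2
tool_pos: [0.4591, 0.1436, 0.0847]
tcp_rot: [0.497, -3.099, 0.001]
wrist_force: [-0.4, -0.9, 0.0]
width: -0.004
```

```bash
python3 - <<'E'
from workcell import bot
from h import *
s=bot.read_state();show(s)
for g in (.003,0):print(goal(s,*behind(0,.048,g),.086,197.9))
for n in np.arange(0.1,.75,.1):print(n,goal(s,*behind(n,.048,0),.086,197.9-30*n))
E
```

```text
t 3.2 pos [0.4591 0.1436 0.0847] head -161.8 zax [-0.003 -0.001 -1.   ] F [-0.4 -0.9  0. ] w -0.004
(array([-13.8,  -0.2,  -1.3]), array([ 0. , -0.2,  0.3]))
(array([-16.8,  -0.2,  -1.3]), array([ 0. , -0.2,  0.3]))
0.1 (array([-19.3,   0.7,  -1.3]), array([ 0. , -0.2,  3.3]))
0.2 (array([-21.9,   1.4,  -1.4]), array([-0. , -0.2,  6.3]))
0.30000000000000004 (array([-24.5,   2. ,  -1.4]), array([-0. , -0.2,  9.3]))
0.4 (array([-27.2,   2.5,  -1.4]), array([-0. , -0.2, 12.3]))
0.5 (array([-29.8,   2.8,  -1.4]), array([-0. , -0.2, 15.3]))
0.6 (array([-32.5,   3. ,  -1.4]), array([-0. , -0.2, 18.3]))
0.7000000000000001 (array([-35.2,   3. ,  -1.4]), array([-0. , -0.2, 21.3]))
```

>>> arm_command(targets="-7 0 0 0 0 0 0;-14 0 -1 0 0 0 0;-17 0 -1 0 0 0 0;-19 1 -1 0 0 3 0;-22 1.5 -1 0 0 6 0;-24.5 2 -1 0 0 9 0;-27 2.5 -1 0 0 12 0;-30 3 -1 0 0 15 0;-31.5 3 -1 0 0 17 0;-31.5 3 -1 0 0 17 0")

```text
time: 4.03
tool_pos: [0.4908, 0.157, 0.088]
tcp_rot: [-0.032, 3.14, 0.001]
wrist_force: [0.3, 0.6, -0.6]
width: -0.001
```

```bash
python3 look.py b; cat > nx.py <<'E'
import sys
from workcell import bot
from h import *
s=bot.read_state();show(s)
rel=(s['tool_pos'][:2]-AX);print('tcp polar',np.hypot(*rel).round(4),np.degrees(np.arctan2(rel[1],rel[0])).round(1))
for n in map(float,sys.argv[1:]):
    print(n,goal(s,*behind(n,.048,0),.086,197.9-30*n))
E
python3 nx.py .6 1 1.2 1.3 1.4 1.5 1.6 1.7
```

```text
t 4.0333 pos [0.4908 0.157  0.088 ] head -178.8 zax [ 0.002  0.001 -1.   ] F [ 0.3  0.6 -0.6] w -0.001
t 4.1333 pos [0.49   0.1567 0.0877] head -178.7 zax [ 0.001  0.    -1.   ] F [-0.7 -0.4 -0. ] w -0.001
tcp polar 0.0511 109.4
0.6 (array([ 0.9, -0.2,  1.7]), array([0. , 0.1, 1.4]))
1.0 (array([-9.5,  2.3,  1.7]), array([ 0. ,  0.1, 13.4]))
1.2 (array([-14.8,   2.7,   1.7]), array([ 0. ,  0.1, 19.4]))
1.3 (array([-17.5,   2.6,   1.7]), array([ 0. ,  0.1, 22.4]))
1.4 (array([-20.2,   2.5,   1.7]), array([ 0. ,  0.1, 25.4]))
1.5 (array([-22.9,   2.2,   1.7]), array([ 0. ,  0. , 28.4]))
1.6 (array([-25.5,   1.8,   1.7]), array([ 0. ,  0. , 31.4]))
1.7 (array([-28.1,   1.2,   1.7]), array([ 0. ,  0. , 34.4]))
```

View pics/side_b.png

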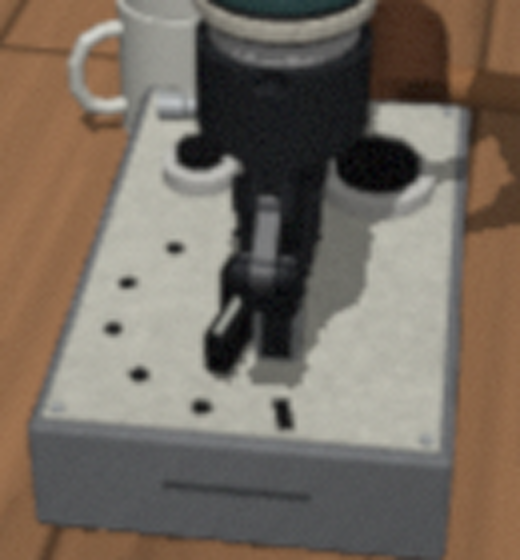

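```bash
cat > lev.py <<'E'
import sys
from workcell import bot
from h import *
cam=sys.argv[1]; P=bot.camera_params(cam); o=(225,160) if cam=="side" else (195,140)
for a in sys.argv[2:]:
    u,v=map(float,a.split(','))
    p=onplane(P,u/4+o[0],v/4+o[1],.102)[:2]-AX
    ph=np.degrees(np.arctan2(p[1],p[0])); print(a,p.round(4),np.hypot(*p).round(4),'n=',((107.9-ph)/30).round(2))
E
python3 lev.py side 240,302 220,330 216,337
```

```text
240,302 [0.0032 0.0316] 0.0317 n= 0.79
220,330 [0.0086 0.0546] 0.0552 n= 0.89
216,337 [0.0094 0.0601] 0.0608 n= 0.89
```

>>> arm_command(targets="-3 1 1.5 0 0 4 0;-6 1.5 1.5 0 0 8 0;-9.5 2 1.5 0 0 13 0;-12 2.5 1.5 0 0 16 0;-15 2.5 1.5 0 0 19 0;-17.5 2.5 1.5 0 0 22 0;-20 2.5 1.5 0 0 25 0;-23 2 1.5 0 0 28 0;-25.5 2 1.5 0 0 31 0;-25.5 2 1.5 0 0 31 0")

```text
time: 4.97
tool_pos: [0.5154, 0.1592, 0.086]
tcp_rot: [0.808, 3.035, 0.001]
wrist_force: [0.1, 0.1, -0.6]
width: 0.002
```

```bash
python3 look.py c; python3 nx.py 1.6 1.8 2 2.1 2.2 2.3 2.4 2.5 2.6 2.7
```

```text
t 4.9667 pos [0.5154 0.1592 0.086 ] head 150.2 zax [ 0.001  0.    -1.   ] F [ 0.1  0.1 -0.6] w 0.002
t 5.0667 pos [0.5149 0.1591 0.0858] head 150.3 zax [ 0.  0. -1.] F [0.5 0.  0.1] w 0.009
tcp polar 0.0512 81.1
1.6 (array([-0.5,  0.3, -0.2]), array([0. , 0. , 0.4]))
1.8 (array([-5.7,  1.9, -0.2]), array([0. , 0. , 6.4]))
2.0 (array([-10.9,   2.9,  -0.2]), array([ 0. ,  0. , 12.4]))
2.1 (array([-13.6,   3.2,  -0.2]), array([ 0. ,  0. , 15.4]))
2.2 (array([-16.3,   3.4,  -0.2]), array([ 0. ,  0. , 18.4]))
2.3 (array([-19. ,   3.4,  -0.2]), array([ 0. ,  0. , 21.4]))
2.4 (array([-21.7,   3.3,  -0.2]), array([ 0. ,  0. , 24.4]))
2.5 (array([-24.3,   3.1,  -0.2]), array([ 0. ,  0. , 27.4]))
2.6 (array([-27. ,   2.7,  -0.2]), array([ 0. ,  0. , 30.4]))
2.7 (array([-29.6,   2.1,  -0.2]), array([ 0. ,  0. , 33.4]))
```

View pics/side_c.png

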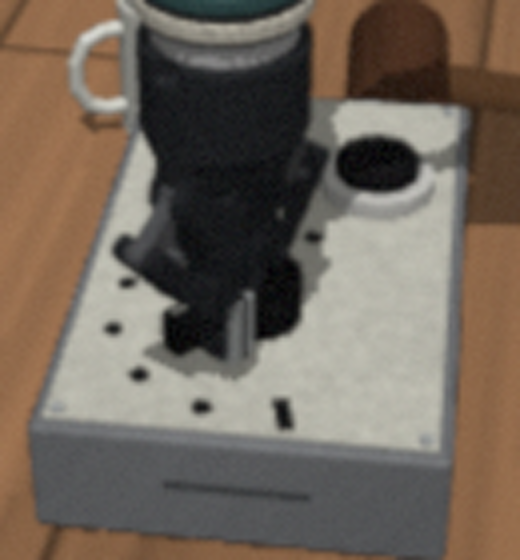

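```bash
python3 lev.py side 175,315 185,318
```

```text
175,315 [0.0319 0.0471] 0.0569 n= 1.73
185,318 [0.0267 0.0486] 0.0554 n= 1.56
```

View pics/top_c.png

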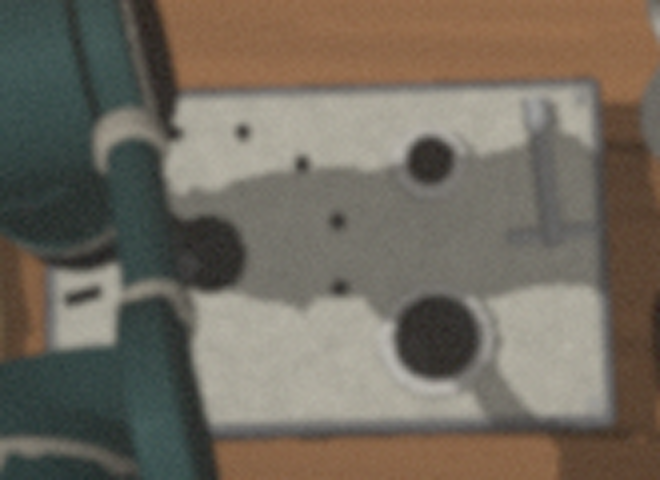

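```bash
python3 - <<'E'
from workcell import bot
from h import *
P=bot.camera_params("side")
for n in (1.5,1.6,2):
    p=np.radians(PHI(n));e=np.array([np.cos(p),np.sin(p)]);t=np.array([-e[1],e[0]])
    for w in(.007,-.007):
        for z in(.102,.078):
            u,v=proj(P,[*(np.array([.5063,.108])+.06*e+w*t),z]);print(n,w,z,round((u-225)*4),round((v-160)*4))
E
```

```text
1.5 0.007 0.102 195 329
1.5 0.007 0.078 196 369
1.5 -0.007 0.102 172 318
1.5 -0.007 0.078 173 357
1.6 0.007 0.102 189 327
1.6 0.007 0.078 190 366
1.6 -0.007 0.102 167 315
1.6 -0.007 0.078 169 354
2 0.007 0.102 169 316
2 0.007 0.078 170 356
2 -0.007 0.102 152 302
2 -0.007 0.078 154 341
```

```bash
python3 - <<'E'
from workcell import bot
import cv2,numpy as np
from h import *
im,d=bot.read_camera("side")
x0,y0,x1,y1=245,205,315,265
g=np.clip(im[y0:y1,x0:x1].astype(float)*2.2,0,255).astype(np.uint8)
cv2.imwrite("pics/z1.png",cv2.resize(g,None,fx=10,fy=10,interpolation=cv2.INTER_CUBIC))
P=bot.camera_params("side")
s=bot.read_state();show(s)
Rm=R.from_rotvec(s['tcp_rot']).as_matrix()
for a,b in((.011,.0145),(.011,-.0145),(-.011,.0145),(-.011,-.0145)):
  u,v=proj(P,s['tool_pos']+Rm@[a,b,0]);print(a,b,(u-x0)*10,(v-y0)*10)
E
```

```text
t 5.1167 pos [0.5147 0.1591 0.0858] head 150.3 zax [ 0. -0. -1.] F [-0.3 -0.   0.7] w -0.001
0.011 0.0145 353.25809803416746 490.49117071131946
0.011 -0.0145 451.46812128759166 415.946026827026
-0.011 0.0145 265.60949432901566 442.6155021139297
-0.011 -0.0145 364.3150946665918 370.15243953115004
```

View pics/z1.png

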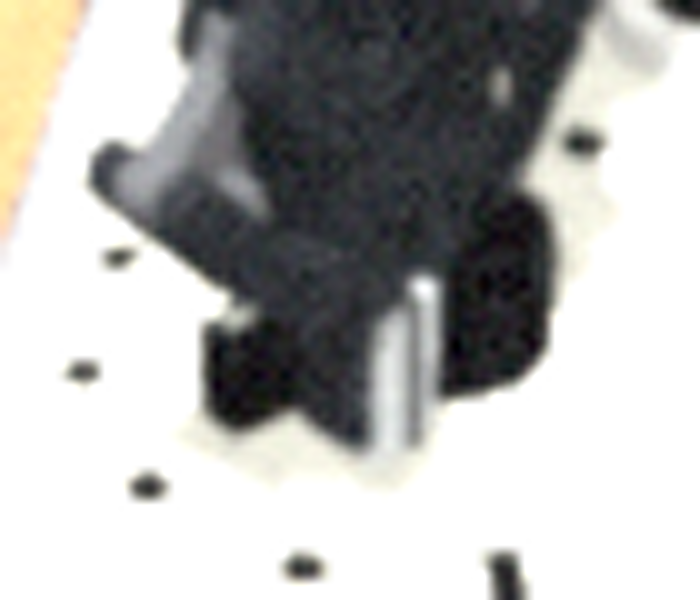

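>>> arm_command(targets="-3 1 0 0 0 3 0;-6 2 0 0 0 7 0;-11 3 0 0 0 12 0;-13.5 3 0 0 0 15 0;-16 3 0 0 0 18 0;-19 3 0 0 0 21 0;-21.5 3 0 0 0 24 0;-24 3 0 0 0 27 0;-27.5 2.5 0 0 0 31 0;-27.5 2.5 0 0 0 31 0")

```text
time: 5.95
tool_pos: [0.5402, 0.1474, 0.0858]
tcp_rot: [1.59, 2.709, 0.0]
wrist_force: [0.2, 0.2, -0.4]
width: 0.002
```

```bash
cat > zz.py <<'E'
import sys
from workcell import bot
from h import *
im,d=bot.read_camera("side")
x0,y0,x1,y1=240,195,320,265
g=np.clip(im[y0:y1,x0:x1].astype(float)*2.2,0,255).astype(np.uint8)
cv2.imwrite(f"pics/{sys.argv[1]}.png",cv2.resize(g,None,fx=9,fy=8,interpolation=cv2.INTER_CUBIC))
P=bot.camera_params("side")
for n in map(float,sys.argv[2:]):
    p=np.radians(PHI(n));e=np.array([np.cos(p),np.sin(p)]);t=np.array([-e[1],e[0]])
    for w in(.007,-.007):
        for z in(.102,.078):
            u,v=proj(P,[*(np.array([.5063,.108])+.06*e+w*t),z]);print(n,w,z,round((u-x0)*9),round((v-y0)*8))
E
python3 zz.py z2 2.5 3; python3 nx.py 2.6 2.8 3 3.2 3.4 3.5 3.6 3.7
```

```text
2.5 0.007 0.102 204 321
2.5 0.007 0.078 207 398
2.5 -0.007 0.102 182 288
2.5 -0.007 0.078 185 366
3.0 0.007 0.102 180 284
3.0 0.007 0.078 184 361
3.0 -0.007 0.102 175 251
3.0 -0.007 0.078 178 327
t 6.0 pos [0.5399 0.1475 0.0858] head 119.3 zax [ 0. -0. -1.] F [-0.2  0.4 -0.1] w 0.004
tcp polar 0.051 49.8
2.6 (array([ 0.6,  0. , -0.2]), array([ 0. ,  0. , -0.6]))
2.8 (array([-4.5,  1.7, -0.2]), array([0. , 0. , 5.4]))
3.0 (array([-9.7,  2.8, -0.2]), array([ 0. ,  0. , 11.4]))
3.2 (array([-15.1,   3.4,  -0.2]), array([ 0. ,  0. , 17.4]))
3.4 (array([-20.4,   3.4,  -0.2]), array([ 0. ,  0. , 23.4]))
3.5 (array([-23.1,   3.2,  -0.2]), array([ 0. ,  0. , 26.4]))
3.6 (array([-25.8,   2.8,  -0.2]), array([ 0. ,  0. , 29.4]))
3.7 (array([-28.4,   2.4,  -0.2]), array([ 0. ,  0. , 32.4]))
```

View pics/z2.png

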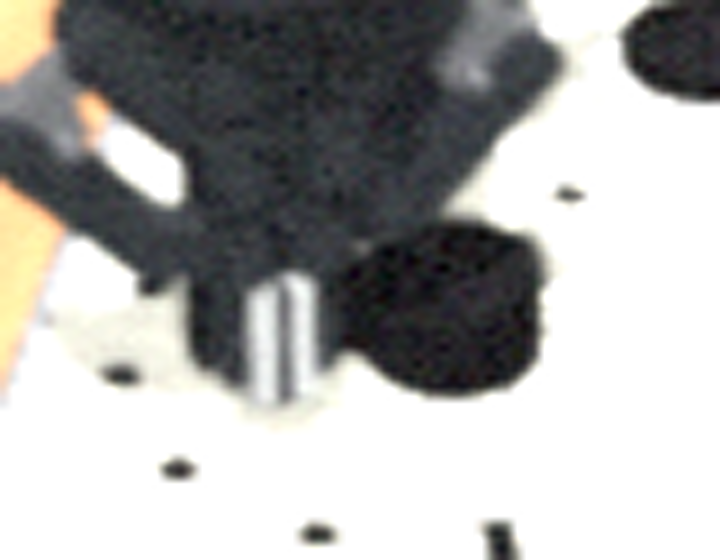

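>>> arm_command(targets="-2 1 0 0 0 3 0;-4.5 1.5 0 0 0 5.5 0;-9.5 3 0 0 0 11 0;-12 3 0 0 0 14 0;-15 3.5 0 0 0 17 0;-17.5 3.5 0 0 0 20 0;-20.5 3.5 0 0 0 23 0;-23 3 0 0 0 26 0;-26.5 3 0 0 0 30 0;-26.5 3 0 0 0 30 0")

```text
time: 6.83
tool_pos: [0.5554, 0.1257, 0.0857]
tcp_rot: [2.236, 2.207, -0.0]
wrist_force: [-0.9, 0.9, 0.9]
width: 0.003
```

```bash
python3 look.py d; python3 zz.py z3 3.5 4; python3 nx.py 3.6 3.8 4 4.2 4.4 4.5 4.6 4.7
```

```text
t 6.8333 pos [0.5554 0.1257 0.0857] head 89.3 zax [-0. -0. -1.] F [-0.9  0.9  0.9] w 0.003
3.5 0.007 0.102 175 246
3.5 0.007 0.078 179 323
3.5 -0.007 0.102 186 214
3.5 -0.007 0.078 190 290
4.0 0.007 0.102 189 210
4.0 0.007 0.078 192 286
4.0 -0.007 0.102 215 180
4.0 -0.007 0.078 218 256
t 6.9833 pos [0.5552 0.126  0.0856] head 89.4 zax [-0.  0. -1.] F [ 0.2 -0.9  0.5] w 0.0
tcp polar 0.0512 20.0
3.6 (array([ 0.4, -0.1, -0.4]), array([-0. , -0. , -0.5]))
3.8 (array([-4.7,  1.5, -0.4]), array([-0. , -0. ,  5.5]))
4.0 (array([-10. ,   2.7,  -0.4]), array([-0. , -0. , 11.5]))
4.2 (array([-15.3,   3.2,  -0.4]), array([-0. , -0. , 17.5]))
4.4 (array([-20.7,   3.2,  -0.4]), array([-0. ,  0. , 23.5]))
4.5 (array([-23.3,   3. ,  -0.4]), array([-0. ,  0. , 26.5]))
4.6 (array([-26. ,   2.7,  -0.4]), array([-0. ,  0. , 29.5]))
4.7 (array([-28.6,   2.2,  -0.4]), array([-0. ,  0. , 32.5]))
```

View pics/z3.png

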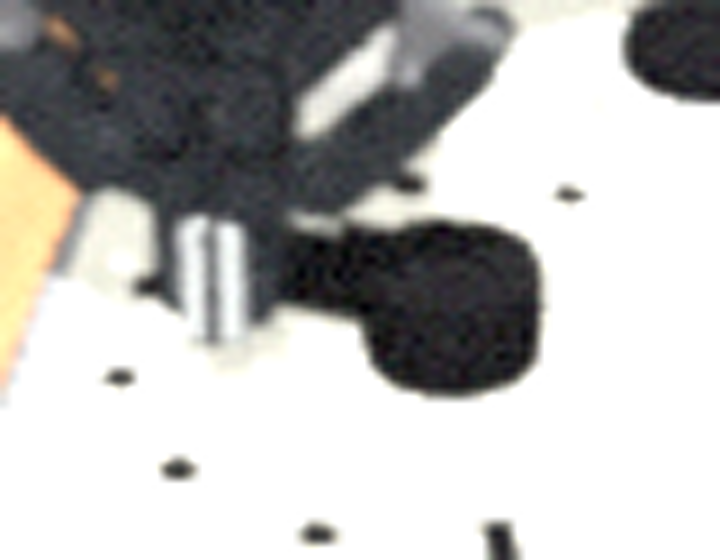

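View pics/top_d.png

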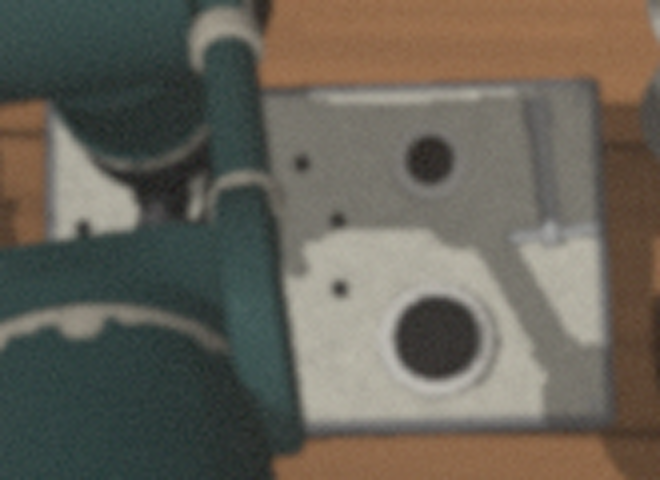

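```bash
python3 - <<'E'
from workcell import bot
from h import *
P=bot.camera_params("side")
for n in (3.5,3.7,4):
    p=np.radians(PHI(n));e=np.array([np.cos(p),np.sin(p)]);t=np.array([-e[1],e[0]])
    for r in(.025,.035,.045):
            u,v=proj(P,[*(np.array([.5063,.108])+r*e+.007*t),.078]);print(n,r,round((u-240)*9),round((v-195)*8))
E
```

```text
3.5 0.025 333 334
3.5 0.035 289 331
3.5 0.045 245 328
3.7 0.025 332 327
3.7 0.035 289 322
3.7 0.045 246 316
4 0.025 333 318
4 0.035 293 309
4 0.045 252 299
```

>>> arm_command(targets="-2 1 0 0 0 3 0;-4.5 1.5 0 0 0 5.5 0;-10 2.5 0 0 0 11 0;-12.5 3 0 0 0 14 0;-15 3 0 0 0 17 0;-18 3 0 0 0 20 0;-20.5 3 0 0 0 23 0;-23.5 3 0 0 0 26 0;-26.5 3 0 0 0 30 0;-26.5 3 0 0 0 30 0")

```text
time: 7.82
tool_pos: [0.5578, 0.0992, 0.0856]
tcp_rot: [-2.731, -1.553, 0.0]
wrist_force: [0.7, -0.7, 1.0]
width: -0.003
```

```bash
python3 zz.py z4 4.5 5; python3 nx.py 4.6 ; python3 - <<'E'
from workcell import bot
from h import *
P=bot.camera_params("side")
for n in (4.5,5,6):
    p=np.radians(PHI(n));e=np.array([np.cos(p),np.sin(p)]);t=np.array([-e[1],e[0]])
    for r in(.025,.035,.045):
            u,v=proj(P,[*(np.array([.5063,.108])+r*e+.007*t),.078]);print(n,r,round((u-240)*9),round((v-195)*8))
E
```

```text
4.5 0.007 0.102 219 177
4.5 0.007 0.078 222 252
4.5 -0.007 0.102 258 152
4.5 -0.007 0.078 260 227
5.0 0.007 0.102 264 149
5.0 0.007 0.078 266 225
5.0 -0.007 0.102 313 131
5.0 -0.007 0.078 314 206
t 7.8667 pos [0.5579 0.0994 0.0857] head 59.4 zax [-0.  0. -1.] F [-0.1  0.1 -0.1] w 0.002
tcp polar 0.0517 -10.1
4.6 (array([ 0.3, -0.6, -0.3]), array([-0. ,  0. , -0.5]))
4.5 0.025 341 302
4.5 0.035 307 288
4.5 0.045 273 273
5 0.025 356 288
5 0.035 330 270
5 0.045 304 251
6 0.025 403 269
6 0.035 397 246
6 0.045 391 224
```

View pics/z4.png

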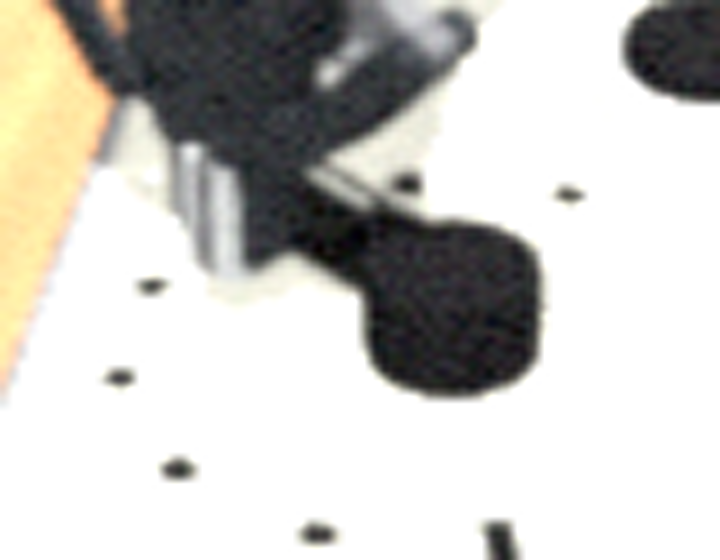

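The lever's lower edge runs from (360,290) to (305,250), matching position 5. I'll back off along tool x, lift, and check.

>>> arm_command(targets="8 0 0 0 0 0 0;16 0 0 0 0 0 0;22 0 0 0 0 0 0;22 0 -20 0 0 0 0;22 0 -50 0 0 0 0;22 0 -80 0 0 0 0;22 0 -80 0 0 0 0;22 0 -80 0 0 0 0")

```text
time: 8.53
tool_pos: [0.5717, 0.1194, 0.1686]
tcp_rot: [2.728, 1.553, 0.009]
wrist_force: [-0.4, 0.2, 0.3]
width: -0.0
```

```bash
python3 look.py e; python3 zz.py z5; python3 - <<'E'
from workcell import bot
from h import *
s=bot.read_state();show(s); print(s['q'])
for z in (.16,.11,.092,.086): print(goal(s,.5632,-.014,z,59))
E
```

```text
t 8.5333 pos [0.5717 0.1194 0.1686] head 59.3 zax [ 0.006  0.001 -1.   ] F [-0.4  0.2  0.3] w -0.0
t 8.6833 pos [0.5684 0.1185 0.1643] head 59.3 zax [-0.002 -0.    -1.   ] F [-1.2  0.2  0. ] w 0.002
[1.62685414e-01 1.39814208e-01 1.87962241e+00 2.07571594e-05
 1.12456798e+00 6.99045905e-01]
(array([-116.6,   63.3,    4.3]), array([-0.1,  0.1,  0.3]))
(array([-116.5,   63.4,   54.3]), array([-0.1,  0.1,  0.3]))
(array([-116.5,   63.4,   72.3]), array([-0.1,  0.1,  0.3]))
(array([-116.4,   63.4,   78.3]), array([-0.1,  0.1,  0.3]))
```

View pics/z5.png

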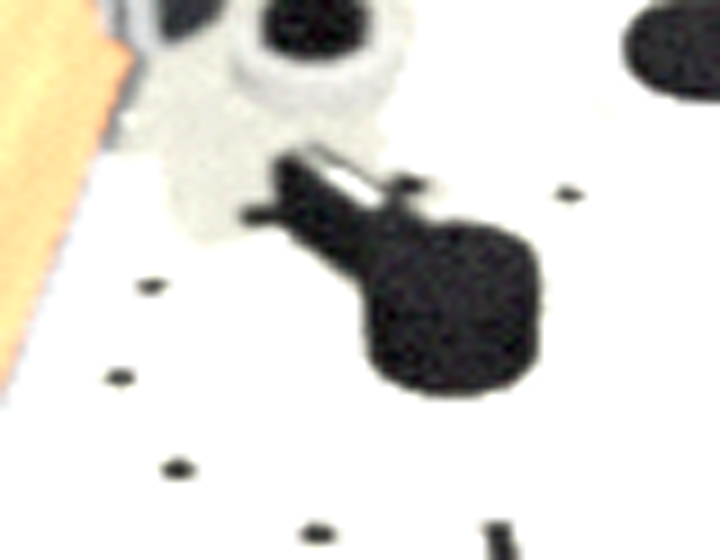

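Position 5 is confirmed: the lever tip near (285,155) fits the predicted n=5. Next I'll go over the start button.

>>> arm_command(targets="-30 16 0 0 0 0 0;-60 32 0 0 0 0 0;-90 48 0 0 0 0 0;-116.5 63.5 0 0 0 0 0;-116.5 63.5 20 0 0 0 0;-116.5 63.5 45 0 0 0 0;-116.5 63.5 54 0 0 0 0;-116.5 63.5 54 0 0 0 0;-116.5 63.5 54 0 0 0 0;-116.5 63.5 54 0 0 0 0")

```text
time: 9.52
tool_pos: [0.5647, -0.0138, 0.1122]
tcp_rot: [2.73, 1.553, 0.001]
wrist_force: [0.3, 0.4, -0.3]
width: 0.0
```

```bash
python3 look.py f; python3 - <<'E'
from workcell import bot
from h import *
s=bot.read_state();show(s)
for z in (.095,.086): print(goal(s,.563,-.014,z,59.3))
E
```

```text
t 9.5167 pos [ 0.5647 -0.0138  0.1122] head 59.3 zax [ 0. -0. -1.] F [ 0.3  0.4 -0.3] w 0.0
t 9.6167 pos [ 0.5654 -0.0139  0.1131] head 59.3 zax [ 0.002 -0.    -1.   ] F [-0.3  0.4  0.5] w -0.002
(array([-1.3, -2.1, 18.1]), array([ 0.1, -0.1, -0. ]))
(array([-1.3, -2.1, 27.1]), array([ 0.1, -0.1, -0. ]))
```

View pics/side_f.png

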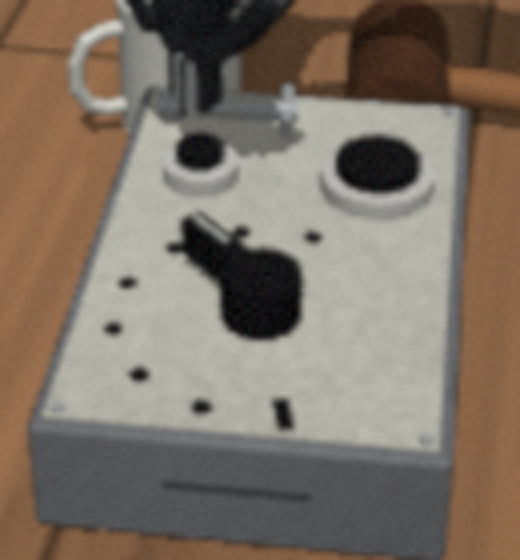

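>>> arm_command(targets="-1 -2 8 0 0 0 0;-1 -2 16 0 0 0 0;-1 -2 19 0 0 0 0;-1 -2 22 0 0 0 0;-1 -2 24 0 0 0 0;-1 -2 26 0 0 0 0;-1 -2 27 0 0 0 0;-1 -2 27 0 0 0 0;-1 -2 27 0 0 0 0")

```text
time: 10.37
tool_pos: [0.5614, -0.0139, 0.086]
tcp_rot: [-2.73, -1.552, 0.002]
wrist_force: [-6.8, 1.5, 10.7]
width: 0.002
```

```bash
python3 -c "
from workcell import bot
from h import *
show(bot.read_state())"
```

```text
t 10.3667 pos [ 0.5614 -0.0139  0.086 ] head 59.2 zax [-0.002  0.    -1.   ] F [-6.8  1.5 10.7] w 0.002
```

The z force is 10.7 N at z = 0.086, so the button has bottomed. I'll lift and retreat.

>>> arm_command(targets="0 0 -5 0 0 0 0;0 0 -15 0 0 0 0;0 0 -40 0 0 0 0;0 0 -70 0 0 0 0;0 0 -100 0 0 0 0;0 0 -130 0 0 0 0;-60 40 -130 0 0 0 0;-100 66 -130 0 0 0 0;-140 90 -130 0 0 0 0;-140 90 -130 0 0 0 0")

```text
time: 11.2
tool_pos: [0.5682, -0.1822, 0.2159]
tcp_rot: [2.729, 1.553, 0.002]
wrist_force: [0.3, -0.5, -0.2]
width: 0.001
```

```bash
python3 look.py g; python3 - <<'E'
from workcell import bot
import cv2,numpy as np
P=0
im,d=bot.read_camera("side");cv2.imwrite("pics/side_end.png",im)
a=np.load("side0.npz");d0=a['d']
for nm,u,v in(("start",274,197),("stop",319,200)):
    print(nm,np.median(d0[v-2:v+3,u-2:u+3]),np.median(d[v-2:v+3,u-2:u+3]))
E
```

```text
t 11.2 pos [ 0.5682 -0.1822  0.2159] head 59.3 zax [ 0.002 -0.001 -1.   ] F [ 0.3 -0.5 -0.2] w 0.001
start 0.96266246 0.9621269
stop 0.9512434 0.9512134
```

View pics/side_end.png

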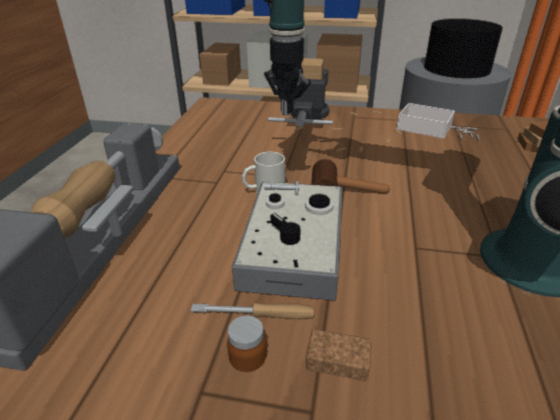

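View pics/top_g.png

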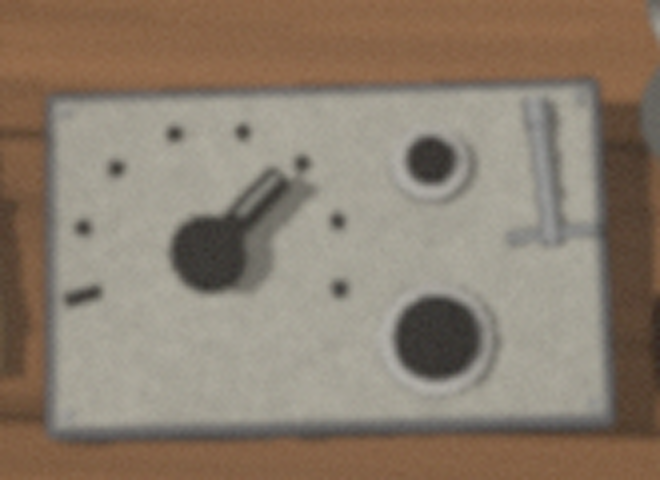

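The top view shows the lever, tip at (278,178), pointing at the fifth dot at (302,163). Both buttons are up, and nothing loose has moved.

```bash
python3 -c "
from workcell import bot
print(bot.finish_job())"
```

```text
the job is handed in; nothing more can be done
None
```

I pushed the lever with the shut fingertips from off to position 5, one click at a time. I then pressed the start button to the bottom, let it go, moved the arm clear and handed the job in at about 11 s.

**Selector:** the last top view shows the lever pointing at the fifth dot. In two of the intermediate checks the hand partly hid the lever. At position 2 it read about 1.8 in the side view, and at position 3 it was inferred because it could not be seen directly. The views at 4 and 5 were clear.

**Start button:** the tip stopped at z = 0.086 m, 6 mm below the button's rest height, with 10.7 N upward. There was also 6.8 N sideways during the press, probably fingertip friction.

**Release and stop:** after release, the depth on both buttons matched the first picture to within 0.6 mm. The stop button was never touched.

**Bystanders:** comparing the pictures by eye, nothing loose has moved; I did not measure this.

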